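# Lock the jam nut on the loom post

### The arm

A 7-joint arm with a two-finger parallel gripper is mounted at the origin on the work surface. World frame = base frame: x ahead of the robot, y to its left, z up, the work surface at z = 0. Lengths are in mm, angles in rad, forces in N, time in s.
With the tool pointing down it reaches from about 375 to 925 mm from the base axis. Payload 3.1 kg.
Tool frame: the origin (TCP) lies between the finger pads; the fingertips stand 8 mm ahead of it and the grasp point (between the pads) lies 11 mm behind it; z points along the fingers, y is the line along which they close (so a half turn about z gives the same grasp; the last joint's range is limited). The gripper opens to 85 mm and grips with 20 to 120 N. Pads are 22 mm wide; open, the fingers measure 114 mm over their backs; the gripper's body (76 mm by 85 mm) begins 54 mm behind the grasp point. The pads swing forward as they close: fully open they stand 13 mm farther back than shut.
Start: joints at [1.169, 0.383, 0.044, 1.598, -0.018, 1.161, -0.05], TCP at [194.466, -620.231, 239.269] pointing down, gripper open.
Joint ranges: [-2.61, 2.61], [-0.41, 2.15], [-1.48, 1.57], [0, 2.5], [-1.57, 4.71], [0.05, 1.97], [-2.85, 2.85]. Speed limits (rad/s): [2.79, 2.79, 3.14, 3.14, 3.14, 3.14, 3.14].

### API

Orientations are given as a unit quaternion [w, x, y, z].
In Python, from plant import sensors, viewer, finish_job gives the robot as it stands.
- The arm moves only by the tool drive_tool, never from a script. Its argument "targets" is a list of rows, each a list of 2 entries, a list of its own where there are three numbers: the shift along the tool's x, y, z in cm, then the turn, a rotation vector about the tool's x, y, z in rad. In form: [[[tx, ty, tz], [wx, wy, wz]], ...]. A call has exactly 8 rows; each row shifts and turns the commanded pose from where the row before left it, along the tool's axes as they then stand; what a row does not reach is not made up. A row lasts 1/12 s, in which the tool goes at most 41.7 mm and 7.16 degrees, less where a joint would pass 70% of its speed; a pose out of reach is approached as far as the arm can. A call is refused whole if a number of a shift passes 4.17 or a number of a turn 0.125, either way. A call with a gripper value outside its range is refused whole. "claw" is the finger opening in cm, from 0 to 8.54, set as the call begins (left out, the last holds). The fingers move at their own pace and stop on an object; "squeeze" is the grip in N (left out, the last holds). Time passes only in rows, so rows that do not move let the fingers close, or fill a call up. It gives the time, the measured TCP pose, the force, the opening and the grip force at its end, in the units of the state.
- sensors.read_state(): the state, without advancing time (a new reading comes with each control period).
- viewer.read_camera(name): name is "scene" or "side" or "wrist"; returns a dict with "color" (400x640x3 uint8, red, green, blue), "range_z" (400x640 float32, mm along the optical axis (not along the pixel's ray), 0 where there is no reading), "K" (3x3 intrinsics, pixels), "rvec" (rotation vector, rad) and "tvec" (3), from world to camera coordinates, as OpenCV has them. Camera axes: x right, y down, z forward; pixel columns grow to the right and rows downward; lengths in mm; the calibration is good to about 2 mm. A picture is of the moment at which its call begins.
- finish_job(): hands the job in; it is judged then, once.
The state is a dict: "clock": time; "joint_positions": joint angles; "joint_vel": joint speeds; "joint_torque": joint torques, N m; "ee_pos": TCP position; "ee_rot": TCP orientation; "contact_force": force on the tool from outside, world axes, zero at the start; "torque": the same for the moment, N m; "gripper_width": finger opening in mm; "grip_force": force on a finger pad.
Only numpy, scipy, OpenCV 4.12 (cv2) and the standard library are available. Lean on these libraries where they do the work, as an engineer would, in place of code of your own. Each camera call takes 0.05 s, during which the arm holds its last target. There are 200 camera calls.

### The job

Of the two loom posts, take the one that carries two nuts: run its upper nut down the thread onto the lower nut and tighten it firmly against it, so that the pair is locked. The lower nut is already set to height and must not be turned along. Let go when done, and leave the other post and everything else on the table alone.

Things in the scene. Friction and masses are not known exactly. Their poses are not given: they have to be found in the camera images.
- post: The threaded foot post of a bead loom that carries TWO hex nuts one above the other, screwed fast to the table: grey base 84 x 64 x 18 mm with a 38 mm wide boss up to 34 mm, and an upright 20 mm steel threaded rod whose top is 125 mm above the table. Origin: centre of the base's underside, on the rod's axis; z up.
- set_nut_top (a point): Centre of the upper face of the LOWER nut, on the rod's axis, 66 mm above the table. The lower nut is a brass hexagon, 36 mm across flats, 16 mm high (50 to 66 mm above the table). Its height is already set: it stays put unless a turning moment of more than about 0.6 N m drags it round.
- set_nut_corner (a point): A corner of the lower nut's upper face, 20.8 mm from the rod's axis; it moves only if the lower nut is turned.
- lock_nut_under (a point): Centre of the underside of the UPPER nut, on the rod's axis, z up. Brass hexagon, 30 mm across flats, 18 mm high, captive on the rod, starting 1.5 to 3 mm above the lower nut. Flats face along this point's x axis and every 60 degrees from there; grip across flats from above with the fingertips only (lower down they meet the wider lower nut). A grip of 60 N or more carries the moment.
- lock_nut_top (a point): Centre of the upper nut's upper face. Right-hand thread: clockwise seen from above runs it down, 4 mm a turn, freely (about 0.02 N m, little more at speed) until it meets the lower nut; it stays where it is left. It can be turned and regripped as often as needed.
- post_top (a point): Top of the rod, 125 mm above the table. How the nuts lock: on meeting, resistance jumps to 0.20 N m, climbs to 0.36 over 0.55 rad more, then goes solid, and 0.6 drags the lower nut along. Locked from 0.35 rad past contact (0.31 N m); 0.34 N m is a good stop. The nut's body sits on a springy insert (gives 0.4 rad per N m, springs back when let go), on top of these turns.
- spare_post: A look-alike post with only ONE nut (the lower one) on its rod; same sizes, fixed; not to be touched. Origin: centre of the base's underside.
- bead_ball: Bystander: ball woven of amber beads, 42 mm; loose on the table, origin under it near its middle (pliers: under the pivot).
- bead_pot: Bystander: clear round pot of beads, 72 mm wide, 40 mm high; loose on the table, origin under it near its middle (pliers: under the pivot).
- pliers: Bystander: pliers, 140 mm long; loose on the table, origin under it near its middle (pliers: under the pivot).
- spool: Bystander: thread spool, 40 mm wide, 42 mm high; loose on the table, origin under it near its middle (pliers: under the pivot).
- driver: Bystander: screwdriver, 170 mm long; loose on the table, origin under it near its middle (pliers: under the pivot).
- bead_tray: Bystander: divided white tray, 130 x 100 x 25 mm; loose on the table, origin under it near its middle (pliers: under the pivot).
- blue_ball: Bystander: ball woven of blue beads, 52 mm; loose on the table, origin under it near its middle (pliers: under the pivot).
Mind the look-alikes: they are no part of the job. What is shaped like the post but blue is not meant.

How it is judged:
By the outcome, as a careful person would: the job done as asked, in the order asked, and still so for the second after the job is handed in, with the robot touching nothing.
It also fails if it takes over 72 s, if anything falls off the work surface, if the arm or the gripper's body presses on something with over 40 N, if the wrist force passes 120 N, or if a joint passes its speed limit or range.

## Working session

There is one attempt and no reset: what is moved stays moved. The work goes in short steps, Python scripts to look and compute and a tool call to move; the robot and the scene stay as the last step left them, time stands still between calls to the robot, and variables do not carry over. Pictures are saved under pics/ and viewed, at most 10 in all, crops included, and the job is handed in when it is done.

Besides the shell and the picture viewer there is one more tool, called after "Call:" in YAML: its name, and indented under it one key for each argument. drive_tool: Moves the arm, as the interface text tells. Its arguments: {"type":"object","properties":{"targets":{"type":"array"},"claw":{"type":"number"},"squeeze":{"type":"number"}},"required":["targets"]}

```bash
mkdir -p pics; cat > h.py <<'E'
import numpy as np,cv2
from plant import sensors,viewer,finish_job
def cam(n):
    c=viewer.read_camera(n); c['R']=cv2.Rodrigues(np.array(c['rvec'],float))[0]; c['t']=np.array(c['tvec'],float).ravel(); return c
def world(c,u,v,z=None):
    z=c['range_z'][v,u] if z is None else z
    p=np.linalg.inv(c['K'])@np.stack([u*z,v*z,z]) if np.isscalar(u) else (np.linalg.inv(c['K'])@np.stack([u*z,v*z,z]))
    return (c['R'].T@(p-(c['t'] if p.ndim==1 else c['t'][:,None]))).T
def save(c,n,box=None,f=1):
    im=c['color'][:,:,::-1]
    if box: im=im[box[1]:box[3],box[0]:box[2]]
    cv2.imwrite('pics/'+n,cv2.resize(im,None,fx=f,fy=f,interpolation=cv2.INTER_CUBIC))
def cloud(c):
    v,u=np.nonzero(c['range_z']>0); return u,v,world(c,u,v)
E
python3 - <<'E'
from h import *
ims=[]
for n in ['scene','side']:
    c=cam(n); save(c,n+'0.png')
    u,v,P=cloud(c)
    print(n,'campos',(-c['R'].T@c['t']).round())
    # high points
    m=(P[:,2]>105)&(P[:,2]<130)
    lab=np.zeros((400,640),np.uint8); lab[v[m],u[m]]=1
    k,l,s,ce=cv2.connectedComponentsWithStats(lab)
    for i in range(1,k):
        if s[i,4]>8:
            q=(l[v,u]==i); print(s[i],ce[i].round(),np.median(P[q],0).round(1),P[q].max(0).round())
print(sensors.read_state())
E
```

```text
scene campos [1022.  790. 1185.]
[ 73   0 110  32 612] [131.  15.] [  715.7 -1139.1   117.4] [  885. -1122.   130.]
[312  23  76  33 448] [350.  42.] [ 122.  -514.2  118. ] [ 155. -502.  130.]
[501  26 139  95 403] [573.  75.] [-441.6   11.9  125.7] [-431.  271.  130.]
[452 115  40  23 261] [469. 130.] [ 46.3  35.  117.7] [ 63.  62. 130.]
[329 126   7   9  46] [332. 130.] [ 396.  -188.2  119.9] [ 402. -181.  129.]
[299 152   6   8  43] [302. 155.] [ 528.3 -137.7  120.4] [ 535. -133.  127.]
[190 222  24  15 130] [201. 229.] [878.6 -49.5 109.3] [909. -39. 115.]
[389 227   8  11  65] [392. 232.] [465.4 219.3 119.9] [472. 226. 130.]
[232 298  26  18 170] [245. 307.] [880.2 210.8 109.3] [909. 219. 116.]
side campos [-44. 605. 944.]
[  0   0 115  33 733] [51. 15.] [2031.1   37.8  116.8] [2049.  226.  130.]
[ 478   21  143   49 1015] [550.  46.] [  586.1 -1139.2   117.9] [  884. -1121.   130.]
[249 135  18  13  93] [258. 141.] [875.  -46.9 108.8] [909. -39. 113.]
[167 176  18  16 111] [176. 183.] [877.2 211.5 108.3] [909. 220. 113.]
[372 181   8  11  67] [376. 186.] [ 522.  -138.4  118.5] [
[... 438 characters left out ...]
,  0.38376394,  0.04382418,  1.5994184 , -0.01789204,
        1.16122677, -0.04990852]), 'joint_vel': array([ 0.0018953 , -0.00288153,  0.00058394, -0.00371616,  0.00044153,
        0.00178969, -0.00129817]), 'joint_torque': array([ 2.64949580e-03, -4.34728360e+01,  1.02962449e+00, -2.50455022e+01,
        1.10215688e-02,  5.47269083e-03,  1.12850955e-05]), 'ee_pos': array([ 194.20086244, -619.42604724,  238.0049866 ]), 'ee_rot': array([-1.18662159e-03,  9.88477825e-01,  1.51360897e-01, -2.47457007e-04]), 'contact_force': array([-0.30085456,  0.01737918, -0.77565648]), 'torque': array([-3.86933847e-05, -4.05467348e-03, -3.65292489e-02]), 'grip_force': 0.0, 'gripper_width': 85.07141757546565}
```

View pics/scene0.png

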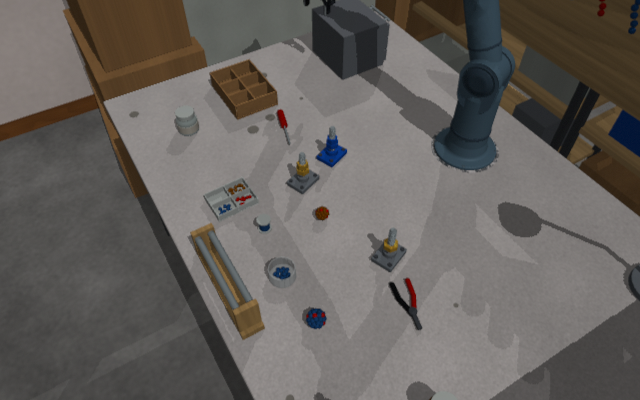

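```bash
python3 - <<'E'
from h import *
a=cam('scene');b=cam('side')
t=[]
for c,l in((a,[(332,140),(302,165),(392,245)]),(b,[(431,215),(376,195),(283,292)])):
    r=[]
    for u,v in l:
        im=c['color'][v-30:v+35,u-32:u+32,::-1]; r.append(cv2.resize(im,None,fx=4,fy=4,interpolation=cv2.INTER_CUBIC))
    t.append(np.hstack(r))
cv2.imwrite('pics/crop1.png',np.vstack(t))
E
```

```text
(no output)
```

View pics/crop1.png

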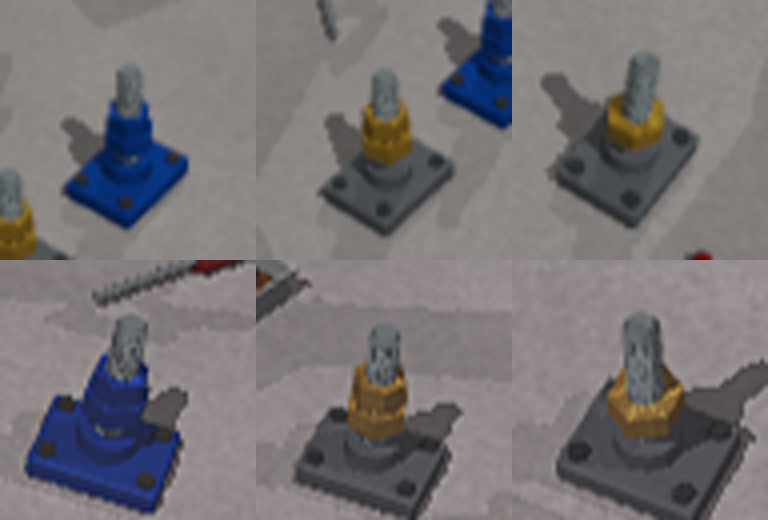

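Candidates by pixel in the scene view:
- (332,140) is blue, so it is not meant.
- (302,165) is grey with two brass nuts. It fits the description.
- (392,245) is grey with a single nut, so it is the spare.

In the crops the middle post clearly shows two stacked nuts. From the two views its axis is at about (525.5, -144.4), with the top near 125 mm, which matches the text.

Call:
drive_tool:
  targets:
    - [[2.8,-2.2,0],[0,0,0]]
    - [[2.8,-2.2,0],[0,0,0]]
    - [[2.8,-2.2,0],[0,0,0]]
    - [[2.8,-2.2,0],[0,0,0]]
    - [[2.8,-2.2,0],[0,0,0]]
    - [[2.8,-2.2,0],[0,0,0]]
    - [[2.8,-2.2,0],[0,0,0]]
    - [[2.8,-2.2,0],[0,0,0]]
  claw: 8.5

```text
clock: 0.87
ee_pos: [356.1, -383.6, 239.2]
ee_rot: [0.0, 0.988, 0.151, -0.0]
contact_force: [0.1, -0.1, -1.0]
gripper_width: 85.2
grip_force: 0.0
```

Call:
drive_tool:
  targets:
    - [[2.8,-2.2,0],[0,0,0]]
    - [[2.8,-2.2,0],[0,0,0]]
    - [[2.8,-2.2,0],[0,0,0]]
    - [[2.8,-2.2,0],[0,0,0]]
    - [[2.8,-2.2,0],[0,0,0]]
    - [[2.8,-2.2,0],[0,0,0]]
    - [[2.8,-2.2,0],[0,0,0]]
    - [[0,0,0],[0,0,0]]

```text
clock: 1.53
ee_pos: [501.1, -170.3, 239.8]
ee_rot: [-0.002, 0.987, 0.158, 0.002]
contact_force: [0.8, 1.9, 0.4]
gripper_width: 85.0
grip_force: 0.0
```

```bash
python3 - <<'E'
from h import *
c=cam('wrist'); save(c,'w1.png')
s=sensors.read_state(); print(s['clock'],s['ee_pos'],s['ee_rot'],s['joint_positions'])
print('cam',-c['R'].T@c['t'],c['R'],c['K'])
print(cv2.projectPoints(np.array([[525.5,-144.4,z] for z in (125.,86,66,0)]),np.array(c['rvec'],float),c['t'],c['K'],None)[0])
E
```

```text
1.5833 [ 498.99425115 -174.12472494  239.49914058] [-9.37661112e-04  9.87716796e-01  1.56249162e-01  9.23016994e-04] [ 0.55078837  0.17234948 -0.32037351  1.87560326  0.05784471  1.10193305
 -1.04827167]
cam [ 569.8537094  -147.21337816  374.02020594] [[ 0.31216004 -0.95002642 -0.00243015]
 [-0.91102007 -0.30006683  0.28284684]
 [-0.26944118 -0.08607957 -0.95916201]] [[283.49646015   0.         323.83547232]
 [  0.         283.49646015 192.5602414 ]
 [  0.           0.           1.        ]]
[[[305.83053872 157.63035513]]

 [[308.26271284 151.30801151]]

 [[309.28017963 148.66314548]]

 [[311.89018491 141.87853657]]]
```

View pics/w1.png

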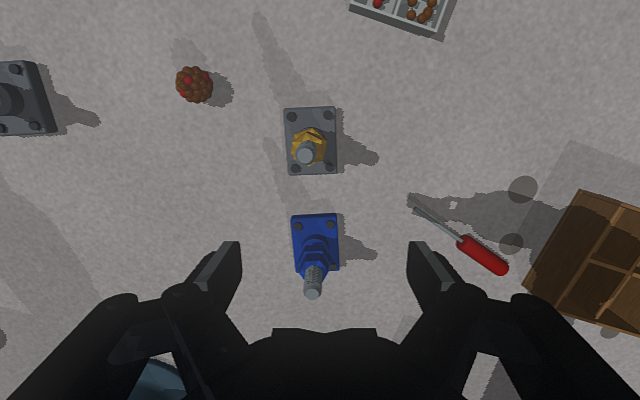

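Near the image centre, the target post's rod top is at (305,155), against a predicted (306,158). Blue is at (313,280) and the spare is at the left edge. Next I check how joint 7 responds to a turn, using a CCW turn to gain range.

Call:
drive_tool:
  targets:
    - [[0,0,0.9],[0,0,-0.12]]
    - [[0,0,0.9],[0,0,-0.12]]
    - [[0,0,0.9],[0,0,-0.12]]
    - [[0,0,0.9],[0,0,-0.12]]
    - [[0,0,0.9],[0,0,-0.12]]
    - [[0,0,0.9],[0,0,-0.12]]
    - [[0,0,0.9],[0,0,-0.12]]
    - [[0,0,0.9],[0,0,-0.12]]

```text
clock: 2.25
ee_pos: [495.6, -181.2, 166.6]
ee_rot: [-0.0, 0.806, 0.592, -0.001]
contact_force: [-0.7, 0.7, -0.2]
gripper_width: 84.7
grip_force: 0.0
```

```bash
python3 - <<'E'
from h import *
s=sensors.read_state(); print(s['ee_pos'],s['ee_rot'],s['joint_positions'])
from scipy.spatial.transform import Rotation as Ro
print(Ro.from_quat(s['ee_rot'],scalar_first=True).as_matrix().round(3))
E
```

```text
[ 495.55843408 -181.16872661  166.61934205] [-3.33236949e-06  8.05737895e-01  5.92272041e-01 -5.23620316e-04] [ 0.63895436  0.26568606 -0.41394777  1.9408877   0.13014843  0.96121491
 -0.1399132 ]
[[ 0.298  0.954 -0.001]
 [ 0.954 -0.298 -0.001]
 [-0.001 -0.001 -1.   ]]
```

Call:
drive_tool:
  targets:
    - [[1.2,0.6,0],[0,0,0]]
    - [[1.2,0.6,0.7],[0,0,0]]
    - [[1.2,0.6,0.7],[0,0,0]]
    - [[0,0,0.7],[0,0,0]]
    - [[0,0,0],[0,0,0]]
    - [[0,0,0],[0,0,0]]
    - [[0,0,0],[0,0,0]]
    - [[0,0,0],[0,0,0]]

```text
clock: 2.92
ee_pos: [524.1, -152.1, 146.6]
ee_rot: [0.0, 0.807, 0.59, -0.0]
contact_force: [-0.0, -0.3, -0.1]
gripper_width: 85.2
grip_force: 0.0
```

```bash
python3 - <<'E'
from h import *
c=cam('wrist'); np.savez('w2.npz',**c)
s=sensors.read_state(); print(s['clock'],s['ee_pos'],s['ee_rot'],s['joint_positions'][6])
pr=cv2.projectPoints(np.array([[525.5,-144.4,z] for z in (125.,86,66,0)]),np.array(c['rvec'],float),c['t'],c['K'],None)[0].reshape(-1,2); print(pr)
u0,v0=pr[1].astype(int)
b=(u0-60,v0-50,u0+60,v0+50); print(b); save(c,'w2.png',b,6)
u,v,P=cloud(c)
d=np.hypot(P[:,0]-525.5,P[:,1]+144.4)
for lo,hi in((122,128),(83,90),(63,69)):
    m=(d<26)&(P[:,2]>lo)&(P[:,2]<hi); q=P[m]; print(lo,m.sum(),np.median(q,0),((q[:,:2].min(0)+q[:,:2].max(0))/2),q[:,:2].min(0),q[:,:2].max(0))
print(np.histogram(P[d<24,2],bins=np.arange(48,130,2)))
E
```

```text
2.9667 [ 524.27508199 -151.90801209  146.70826008] [ 4.36272831e-04  8.07328859e-01  5.90101617e-01 -6.82710337e-05] -0.2380415649473845
[[323.02834723 223.79745695]
 [323.07298212 202.51118667]
 [323.09011324 194.34139863]
 [323.13046785 175.09638148]]
(np.int64(263), np.int64(152), np.int64(383), np.int64(252))
122 492 [ 526.94091981 -141.53787311  124.05973596] [ 526.88016034 -141.88680714] [ 519.11739068 -149.67163485] [ 534.64293    -134.10197943]
83 681 [ 530.10554568 -134.88593635   86.10009105] [ 526.83196295 -140.28548762] [ 511.08153258 -155.29962341] [ 542.58239332 -125.27135183]
63 354 [ 533.67167813 -129.6603616    65.20961655] [ 527.02180433 -139.02683198] [ 506.69786346 -154.49857626] [ 547.34574519 -123.55508771]
(array([  6,  24,  20,  16,  19,  25,  20,  31, 285,  43,  20,  18,  25,
        22,  22,  27,  26,  23, 296, 349,  24,  21,  18,  29,  20,  17,
        33,  22,  18,  35,  27,  21,  38,  23,  35, 145, 107, 223, 269,
         0]), array([ 48,  50,  52,  54,  56,  58,  60,  62,  64,  66,  68,  70,  72,
        74,  76,  78,  80,  82,  84,  86,  88,  90,  92,  94,  96,  98,
       100, 102, 104, 106, 108, 110, 112, 114, 116, 118, 120, 122, 124,
       126, 128]))
```

View pics/w2.png

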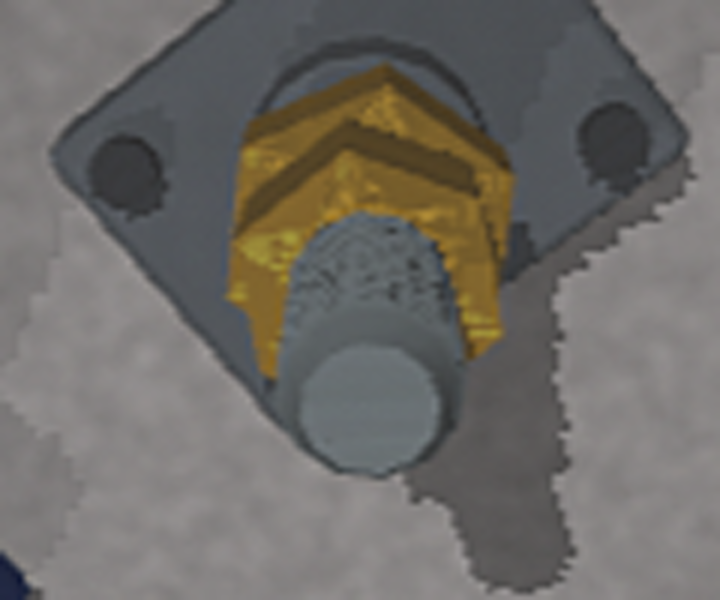

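The crop shows the two-nut post: rod top at pixel (325,220) of the full frame, upper nut brass hexagon behind it, lower nut wider beneath. Nut top reads about 86 mm and the lower face about 65 mm, as the text says. Next I fit the hex yaw.

```bash
cat >> h.py <<'E'
from scipy.optimize import minimize
def rodtop(c,guess):
    u,v,P=cloud(c); m=(np.hypot(P[:,0]-guess[0],P[:,1]-guess[1])<14)&(P[:,2]>122.5)&(P[:,2]<128)
    (x,y),r=cv2.minEnclosingCircle(np.float32(P[m][:,:2])); return x,y,r,P[m][:,:2].mean(0),np.median(P[m][:,2])
def hexfit(c,ctr,lo,hi,A):
    # edges: points on top face inside hexagon of apothem A; maximise coverage in pixel mask
    u,v,P=cloud(c); z0=np.median(P[(np.hypot(P[:,0]-ctr[0],P[:,1]-ctr[1])<A*1.1)&(P[:,2]>lo)&(P[:,2]<hi)][:,2])
    m=(np.hypot(P[:,0]-ctr[0],P[:,1]-ctr[1])<A*1.4)&(abs(P[:,2]-z0)<1.2)
    Q=P[m][:,:2]
    best=[]
    for th in np.radians(np.arange(0,60,1)):
        k=th+np.arange(6)*np.pi/3; N=np.stack([np.cos(k),np.sin(k)])
        f=lambda p: np.mean(np.maximum(((Q-p)@N).max(1)-A,0)**2)
        r=minimize(f,ctr,method='Nelder-Mead'); best.append((r.fun,np.degrees(th),*r.x))
    best.sort(); return z0,len(Q),[np.round(b,3) for b in best[:8]]
E
python3 - <<'E'
from h import *
c=dict(np.load('w2.npz'))
print(rodtop(c,(526.5,-142.5)))
print(hexfit(c,(526.5,-142.5),83,89,15.))
print(hexfit(c,(526.5,-142.5),63,68,18.))
# edge directions by hand: upper-nut far edges in full-frame px
cr=lambda x,y,z:(lambda r:( -c['R'].T@c['t']+r*((z-(-c['R'].T@c['t'])[2])/r[2])))(c['R'].T@np.linalg.inv(c['K'])@np.array([x/6+263,y/6+152,1]))
z=86.
pts=[cr(*p,z)[:2] for p in((235,240),(348,150),(478,192),(502,335))]
for a,b in zip(pts,pts[1:]):
    d=b-a; print(np.hypot(*d), (np.degrees(np.arctan2(d[1],d[0]))+90)%60)
print(np.array(pts))
E
```

```text
(526.9177856445312, -141.88174438476562, 7.8845038414001465, array([ 526.97511201, -141.75091741]), np.float64(124.11344447490842))
(np.float64(86.10161218485284), 600, [array([   0.   ,   51.   ,  526.876, -142.221]), array([   0.   ,   50.   ,  526.861, -142.16 ]), array([   0.   ,   52.   ,  526.917, -142.224]), array([   0.   ,   49.   ,  526.815, -142.119]), array([   0.   ,   53.   ,  526.907, -142.211]), array([ 1.00000e-03,  4.80000e+01,  5.26791e+02, -1.42082e+02]), array([ 1.00000e-03,  5.40000e+01,  5.26900e+02, -1.42197e+02]), array([ 2.00000e-03,  4.70000e+01,  5.26780e+02, -1.42053e+02])])
(np.float64(65.18735976900165), 311, [array([   0.   ,   37.   ,  526.858, -142.134]), array([   0.   ,   36.   ,  526.791, -142.182]), array([   0.   ,   38.   ,  526.957, -142.022]), array([   0.   ,   35.   ,  526.766, -142.161]), array([   0.   ,   39.   ,  527.015, -141.917]), array([ 1.00000e-03,  3.40000e+01,  5.26739e+02, -1.42061e+02]), array([ 1.00000e-03,  4.00000e+01,  5.27071e+02, -1.41692e+02]), array([ 2.00000e-03,  4.10000e+01,  5.27130e+02, -1.41398e+02])])
17.44649221392001 51.55001983909588
16.199824648204284 53.91999596513439
18.272208776185295 52.60841642218233
[[ 513.65917569 -132.27624997]
 [ 529.88611019 -125.86792044]
 [ 542.97873495 -135.40822943]
 [ 540.62801667 -153.52859745]]
```

Call:
drive_tool:
  targets:
    - [[0,0,0],[0,0,-0.12]]
    - [[0,0,0],[0,0,-0.12]]
    - [[0,0,0],[0,0,-0.12]]
    - [[0,0,0],[0,0,-0.12]]
    - [[0,0,0],[0,0,-0.12]]
    - [[0,0,0],[0,0,-0.12]]
    - [[0,0,0],[0,0,-0.12]]
    - [[0,0,0],[0,0,-0.12]]

```text
clock: 3.63
ee_pos: [524.5, -151.5, 146.7]
ee_rot: [0.0, 0.441, 0.898, -0.0]
contact_force: [-0.1, -0.1, 0.1]
gripper_width: 85.0
grip_force: 0.0
```

Call:
drive_tool:
  targets:
    - [[0,0,0],[0,0,-0.12]]
    - [[0,0,0],[0,0,-0.12]]
    - [[0,0,0],[0,0,-0.12]]
    - [[0,0,0],[0,0,-0.12]]
    - [[0,0,0],[0,0,-0.12]]
    - [[0,0,0],[0,0,-0.12]]
    - [[0,0,0],[0,0,-0.12]]
    - [[0,0,0],[0,0,-0.12]]

```text
clock: 4.3
ee_pos: [524.5, -151.6, 146.7]
ee_rot: [0.0, -0.024, 1.0, -0.0]
contact_force: [-0.1, -0.5, -0.9]
gripper_width: 85.2
grip_force: 0.0
```

Call:
drive_tool:
  targets:
    - [[0,0,0],[0,0,-0.12]]
    - [[0,0,0],[0,0,-0.12]]
    - [[0,0,0],[0,0,-0.09]]
    - [[0,0,0],[0,0,0]]
    - [[0,0,0],[0,0,0]]
    - [[0,0,0],[0,0,0]]
    - [[0,0,0],[0,0,0]]
    - [[0,0,0],[0,0,0]]

```text
clock: 4.97
ee_pos: [524.6, -150.9, 146.4]
ee_rot: [0.0, -0.185, 0.983, -0.0]
contact_force: [-0.0, 0.9, 0.3]
gripper_width: 85.2
grip_force: 0.0
```

```bash
cat > look.py <<'E'
from h import *
from scipy.spatial.transform import Rotation as Ro
def tool(s):
    R=Ro.from_quat(s['ee_rot'],scalar_first=True).as_matrix(); return R
s=sensors.read_state(); R=tool(s); print(s['clock'],s['ee_pos'],'\n',R.round(3),s['joint_positions'].round(3),np.degrees(np.arctan2(R[1,1],R[0,1])))
E
python3 - <<'E'
from look import *
c=cam('wrist'); np.savez('w3.npz',**c)
print(rodtop(c,(526.5,-143)))
print(hexfit(c,(526.5,-143),83,89,15.)); print(hexfit(c,(526.5,-143),63,68,18.)[:2])
E
```

```text
4.9667 [ 524.55914537 -150.89184508  146.39766038] 
 [[-0.932 -0.363  0.   ]
 [-0.363  0.932 -0.   ]
 [-0.    -0.    -1.   ]] [ 0.906  0.421 -0.832  1.899  0.372  0.982  1.849] 111.27468175581036
(526.3185424804688, -142.60215759277344, 7.85718297958374, array([ 526.12986152, -143.01999282]), np.float64(124.23289901491768))
(np.float64(86.10364170217827), 591, [array([   0.   ,   52.   ,  526.777, -142.944]), array([   0.   ,   51.   ,  526.769, -142.952]), array([   0.   ,   53.   ,  526.702, -142.864]), array([ 1.00000e-03,  5.00000e+01,  5.26725e+02, -1.42899e+02]), array([ 1.00000e-03,  5.40000e+01,  5.26691e+02, -1.42886e+02]), array([ 1.00000e-03,  4.90000e+01,  5.26685e+02, -1.42852e+02]), array([ 2.00000e-03,  5.50000e+01,  5.26663e+02, -1.42898e+02]), array([ 3.00000e-03,  4.80000e+01,  5.26645e+02, -1.42839e+02])])
(np.float64(65.26355857189596), 317)
```

Call:
drive_tool:
  targets:
    - [[-0.25,0.35,0],[0,0,0]]
    - [[-0.25,0.34,0],[0,0,0]]
    - [[0,0,0],[0,0,0]]
    - [[0,0,0],[0,0,0]]
    - [[0,0,0],[0,0,0]]
    - [[0,0,0],[0,0,0]]
    - [[0,0,0],[0,0,0]]
    - [[0,0,0],[0,0,0]]
  claw: 5.2
  squeeze: 80

```text
clock: 5.68
ee_pos: [526.6, -142.8, 146.2]
ee_rot: [-0.0, -0.185, 0.983, -0.0]
contact_force: [0.0, 0.7, 0.4]
gripper_width: 51.6
grip_force: 0.0
```

```bash
python3 look.py; python3 -c "
from h import *
c=cam('wrist'); print(rodtop(c,(526.5,-143))); save(c,'w4.png')
for k in range(3): print(sensors.read_state()['ee_pos'],cam('wrist')['t'][0])"
```

```text
5.6833 [ 526.63320801 -142.77441922  146.24790127] 
 [[-0.932 -0.363 -0.   ]
 [-0.363  0.932 -0.   ]
 [ 0.    -0.    -1.   ]] [ 0.893  0.422 -0.834  1.9    0.373  0.983  1.833] 111.30626361424054
(526.3942260742188, -142.962646484375, 7.840312480926514, array([ 526.22940297, -143.04183501]), np.float64(124.2100865577275))
[ 526.63061187 -142.74684964  146.24107758] 323.9087593507008
[ 526.6184884  -142.72392111  146.25984859] 323.90388726927955
[ 526.64296934 -142.68825649  146.26714725] 323.900138084428
```

View pics/w4.png

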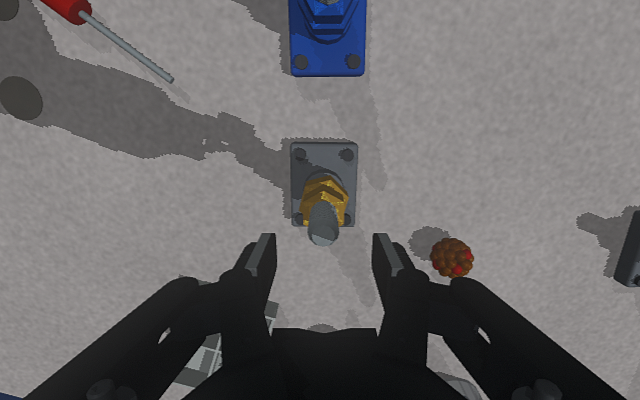

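Rod and nuts are centred between the fingers: rod top at (323,240), pads at 275 and 374. The hex flats face the pads. I descend.

Call:
drive_tool:
  targets:
    - [[0,0,1.0],[0,0,0]]
    - [[0,0,1.0],[0,0,0]]
    - [[0,0,1.0],[0,0,0]]
    - [[0,0,1.0],[0,0,0]]
    - [[0,0,0.9],[0,0,0]]
    - [[0,0,0.7],[0,0,0]]
    - [[0,0,0.5],[0,0,0]]
    - [[0,0,0.3],[0,0,0]]

```text
clock: 6.55
ee_pos: [526.2, -142.3, 81.2]
ee_rot: [-0.001, -0.185, 0.983, 0.0]
contact_force: [-0.3, -0.0, 0.8]
gripper_width: 51.8
grip_force: 0.0
```

Call:
drive_tool:
  targets:
    - [[0,0,0.1],[0,0,0]]
    - [[0,0,0],[0,0,0]]
    - [[0,0,0],[0,0,0]]
    - [[0,0,0],[0,0,0]]
    - [[0,0,0],[0,0,0]]
    - [[0,0,0],[0,0,0]]
    - [[0,0,0],[0,0,0]]
    - [[0,0,0],[0,0,0]]

```text
clock: 7.22
ee_pos: [526.8, -142.6, 81.4]
ee_rot: [0.0, -0.185, 0.983, -0.0]
contact_force: [-0.4, 0.3, -0.5]
gripper_width: 52.3
grip_force: 0.0
```

Call:
drive_tool:
  targets:
    - [[0,0,0],[0,0,0]]
    - [[0,0,0],[0,0,0]]
    - [[0,0,0],[0,0,0]]
    - [[0,0,0],[0,0,0]]
    - [[0,0,0],[0,0,0]]
    - [[0,0,0],[0,0,0]]
    - [[0,0,0],[0,0,0]]
    - [[0,0,0],[0,0,0]]
  claw: 2.4
  squeeze: 80

```text
clock: 7.88
ee_pos: [526.9, -143.1, 81.6]
ee_rot: [0.0, -0.185, 0.983, -0.0]
contact_force: [-1.0, -1.9, 5.0]
gripper_width: 27.7
grip_force: 81.2
```

```bash
cat > st.py <<'E'
from look import *
print('F',s['contact_force'].round(2),'M',s['torque'].round(3),'tau7',s['joint_torque'][6].round(3),'grip',s['grip_force'],s['gripper_width'])
E
python3 st.py; python3 -c "
from h import *
c=cam('wrist'); save(c,'w5.png',(200,140,450,330),3)
c=cam('side'); save(c,'s5.png',(320,120,440,230),6)"
```

```text
7.8833 [ 526.90342104 -143.11866307   81.6374473 ] 
 [[-0.932 -0.363  0.   ]
 [-0.363  0.932 -0.001]
 [-0.    -0.001 -1.   ]] [ 0.836  0.514 -0.774  1.937  0.465  0.876  1.763] 111.31016257205457
F [-0.99 -1.93  5.02] M [-0.302  0.336 -0.056] tau7 -0.007 grip 81.23862803913653 27.688707629901028
```

View pics/w5.png

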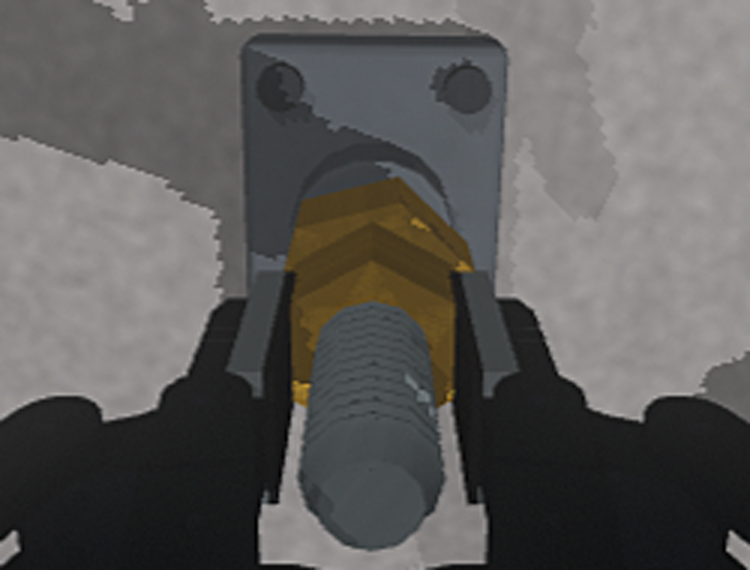

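Firm grip on the flats: 81 N, pads on either side at (285,330) and (460,330) of the crop. Now I turn clockwise (+z of the tool), descending with the thread.

Call:
drive_tool:
  targets:
    - [[0,0,0.008],[0,0,0.12]]
    - [[0,0,0.007],[0,0,0.12]]
    - [[0,0,0.008],[0,0,0.12]]
    - [[0,0,0.008],[0,0,0.12]]
    - [[0,0,0.007],[0,0,0.12]]
    - [[0,0,0.008],[0,0,0.12]]
    - [[0,0,0.008],[0,0,0.12]]
    - [[0,0,0.007],[0,0,0.12]]

```text
clock: 8.65
ee_pos: [527.0, -142.7, 81.0]
ee_rot: [0.0, 0.292, 0.956, -0.0]
contact_force: [-0.5, -0.3, 4.8]
gripper_width: 27.6
grip_force: 81.3
```

```bash
python3 st.py
```

```text
8.65 [ 527.03973187 -142.68607528   81.04647334] 
 [[-0.829  0.559  0.001]
 [ 0.559  0.829 -0.   ]
 [-0.001  0.    -1.   ]] [ 0.674  0.455 -0.572  1.945  0.328  0.833  0.902] 55.99106149798693
F [-0.51 -0.25  4.82] M [-0.258  0.203  0.021] tau7 0.831 grip 81.33290262892842 27.5714721399978
```

Call:
drive_tool:
  targets:
    - [[0,0,0.008],[0,0,0.12]]
    - [[0,0,0.007],[0,0,0.12]]
    - [[0,0,0.008],[0,0,0.12]]
    - [[0,0,0.008],[0,0,0.12]]
    - [[0,0,0.007],[0,0,0.12]]
    - [[0,0,0.008],[0,0,0.12]]
    - [[0,0,0.008],[0,0,0.12]]
    - [[0,0,0.007],[0,0,0.12]]

```text
clock: 9.32
ee_pos: [527.5, -142.6, 80.5]
ee_rot: [0.001, 0.701, 0.713, 0.001]
contact_force: [-0.4, -0.6, 4.7]
gripper_width: 27.5
grip_force: 81.2
```

```bash
python3 st.py
```

```text
9.3167 [ 527.45806079 -142.56514514   80.48562687] 
 [[-0.017  1.     0.002]
 [ 1.     0.017 -0.   ]
 [-0.     0.002 -1.   ]] [ 0.509  0.419 -0.375  1.952  0.208  0.805  0.036] 0.9978973441263931
F [-0.36 -0.62  4.67] M [-0.188  0.076  0.014] tau7 0.838 grip 81.24974529258907 27.534562022223422
```

Call:
drive_tool:
  targets:
    - [[0,0,0.008],[0,0,0.12]]
    - [[0,0,0.007],[0,0,0.12]]
    - [[0,0,0.008],[0,0,0.12]]
    - [[0,0,0.008],[0,0,0.12]]
    - [[0,0,0.007],[0,0,0.12]]
    - [[0,0,0.008],[0,0,0.12]]
    - [[0,0,0.008],[0,0,0.12]]
    - [[0,0,0.007],[0,0,0.12]]

```text
clock: 9.98
ee_pos: [527.8, -142.8, 79.9]
ee_rot: [0.001, 0.951, 0.309, 0.001]
contact_force: [-0.7, -1.1, 3.8]
gripper_width: 27.6
grip_force: 81.2
```

```bash
python3 st.py
```

```text
9.9833 [ 527.81614001 -142.82949483   79.88805559] 
 [[ 0.809  0.588  0.003]
 [ 0.588 -0.809 -0.001]
 [ 0.002  0.002 -1.   ]] [ 0.344  0.399 -0.182  1.961  0.099  0.788 -0.836] -54.00798081846845
F [-0.66 -1.08  3.84] M [-0.389 -0.12   0.019] tau7 0.841 grip 81.17325662635267 27.602662368813405
```

Call:
drive_tool:
  targets:
    - [[0,0,0.006],[0,0,0.1]]
    - [[0,0,0.006],[0,0,0.1]]
    - [[0,0,0.006],[0,0,0.1]]
    - [[0,0,0.006],[0,0,0.1]]
    - [[0,0,0.006],[0,0,0.1]]
    - [[0,0,0.006],[0,0,0.1]]
    - [[0,0,0],[0,0,0]]
    - [[0,0,0],[0,0,0]]

```text
clock: 10.65
ee_pos: [527.8, -143.1, 79.5]
ee_rot: [0.001, 1.0, 0.018, 0.001]
contact_force: [1.9, -1.5, 3.6]
gripper_width: 27.5
grip_force: 81.1
```

```bash
python3 st.py
```

```text
10.65 [ 527.80631445 -143.09785428   79.51757147] 
 [[ 0.999  0.036  0.003]
 [ 0.036 -0.999 -0.001]
 [ 0.003  0.001 -1.   ]] [ 0.242  0.393 -0.062  1.966  0.035  0.781 -1.374] -87.91725078576944
F [ 1.91 -1.48  3.58] M [-0.604 -0.227  0.019] tau7 -0.053 grip 81.13422942347825 27.51142022098799
```

No contact yet after 3.48 rad. Joint 7 is at -1.37, so I regrip now, 120° back, to leave room for the tightening.

Call:
drive_tool:
  targets:
    - [[0,0,0],[0,0,0]]
    - [[0,0,0],[0,0,0]]
    - [[0,0,0],[0,0,0]]
    - [[0,0,0],[0,0,0]]
    - [[0,0,0],[0,0,0]]
    - [[0,0,0],[0,0,-0.12]]
    - [[0,0,0],[0,0,-0.12]]
    - [[0,0,0],[0,0,-0.12]]
  claw: 5.2

```text
clock: 11.32
ee_pos: [526.4, -142.3, 78.9]
ee_rot: [-0.0, 0.98, 0.199, -0.0]
contact_force: [0.0, -0.2, -0.4]
gripper_width: 52.1
grip_force: 0.0
```

Call:
drive_tool:
  targets:
    - [[0,0,0],[0,0,-0.12]]
    - [[0,0,0],[0,0,-0.12]]
    - [[0,0,0],[0,0,-0.12]]
    - [[0,0,0],[0,0,-0.12]]
    - [[0,0,0],[0,0,-0.12]]
    - [[0,0,0],[0,0,-0.12]]
    - [[0,0,0],[0,0,-0.12]]
    - [[0,0,0],[0,0,-0.12]]

```text
clock: 11.98
ee_pos: [526.4, -142.4, 78.9]
ee_rot: [-0.0, 0.778, 0.629, -0.0]
contact_force: [0.1, 0.1, 0.3]
gripper_width: 51.8
grip_force: 0.0
```

Call:
drive_tool:
  targets:
    - [[0,0,0],[0,0,-0.12]]
    - [[0,0,0],[0,0,-0.12]]
    - [[0,0,0],[0,0,-0.12]]
    - [[0,0,0],[0,0,-0.12]]
    - [[0,0,0],[0,0,-0.12]]
    - [[0,0,0],[0,0,-0.12]]
    - [[0,0,0],[0,0,-0.054]]
    - [[0,0,0],[0,0,0]]

```text
clock: 12.65
ee_pos: [526.4, -142.5, 78.8]
ee_rot: [-0.0, 0.485, 0.874, 0.0]
contact_force: [0.6, -0.4, -0.2]
gripper_width: 51.9
grip_force: 0.0
```

```bash
python3 st.py; python3 -c "
from h import *
c=cam('wrist'); save(c,'w6.png',(200,140,450,330),3)"
```

```text
12.65 [ 526.35783399 -142.50594506   78.83658238] 
 [[-0.529  0.848 -0.001]
 [ 0.848  0.529  0.001]
 [ 0.001 -0.    -1.   ]] [ 0.602  0.44  -0.485  1.949  0.275  0.817  0.524] 31.96226297892971
F [ 0.57 -0.37 -0.2 ] M [-0.018  0.029  0.038] tau7 0.313 grip 0.0 51.92185596819865
```

View pics/w6.png

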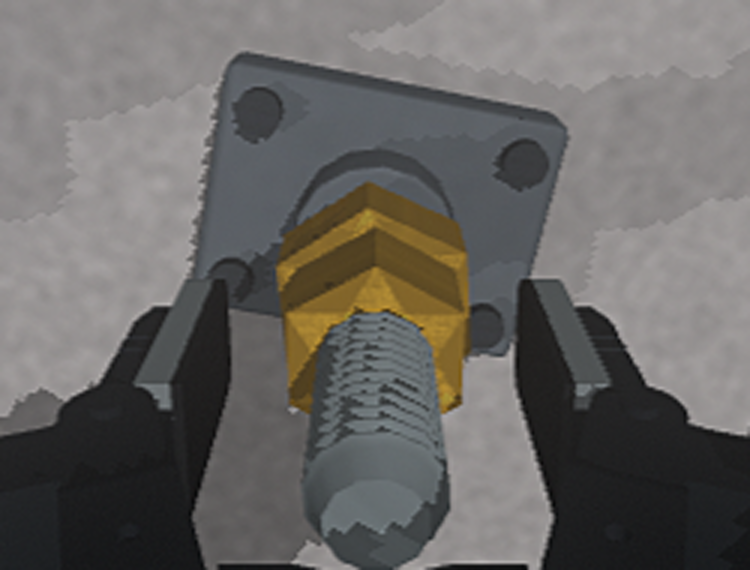

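The upper nut's flats are parallel to the open pads, with the nut near (375,310) of the crop and centred. I regrip with a small recentring.

Call:
drive_tool:
  targets:
    - [[-0.05,0.05,0],[0,0,0]]
    - [[0,0,0],[0,0,0]]
    - [[0,0,0],[0,0,0]]
    - [[0,0,0],[0,0,0]]
    - [[0,0,0],[0,0,0]]
    - [[0,0,0],[0,0,0]]
    - [[0,0,0],[0,0,0]]
    - [[0,0,0],[0,0,0]]
  claw: 2.4
  squeeze: 80

```text
clock: 13.37
ee_pos: [527.3, -142.8, 79.3]
ee_rot: [0.0, 0.485, 0.874, -0.0]
contact_force: [-1.7, 0.3, 4.0]
gripper_width: 27.6
grip_force: 81.1
```

Call:
drive_tool:
  targets:
    - [[0,0,0.006],[0,0,0.1]]
    - [[0,0,0.006],[0,0,0.1]]
    - [[0,0,0.006],[0,0,0.1]]
    - [[0,0,0.006],[0,0,0.1]]
    - [[0,0,0.006],[0,0,0.1]]
    - [[0,0,0],[0,0,0]]
    - [[0,0,0],[0,0,0]]
    - [[0,0,0],[0,0,0]]

```text
clock: 14.03
ee_pos: [527.5, -142.8, 79.0]
ee_rot: [0.0, 0.686, 0.728, -0.0]
contact_force: [-2.1, 0.3, 3.8]
gripper_width: 27.9
grip_force: 81.3
```

```bash
python3 st.py
```

```text
14.0333 [ 527.45549554 -142.81033303   78.96860449] 
 [[-0.059  0.998  0.   ]
 [ 0.998  0.059 -0.   ]
 [-0.     0.    -1.   ]] [ 0.515  0.423 -0.382  1.951  0.214  0.805  0.073] 3.386744984953229
F [-2.12  0.29  3.83] M [-0.061  0.316  0.007] tau7 0.02 grip 81.2953740824014 27.860699729885134
```

Call:
drive_tool:
  targets:
    - [[0,0,0.006],[0,0,0.1]]
    - [[0,0,0.006],[0,0,0.1]]
    - [[0,0,0.003],[0,0,0.05]]
    - [[0,0,0],[0,0,0]]
    - [[0,0,0],[0,0,0]]
    - [[0,0,0],[0,0,0]]
    - [[0,0,0],[0,0,0]]
    - [[0,0,0],[0,0,0]]

```text
clock: 14.7
ee_pos: [527.5, -142.8, 78.8]
ee_rot: [0.0, 0.772, 0.636, 0.0]
contact_force: [-0.4, -1.5, 4.9]
gripper_width: 27.4
grip_force: 81.3
```

```bash
python3 st.py
```

```text
14.7 [ 527.54974773 -142.81081535   78.75456639] 
 [[ 0.191  0.982  0.   ]
 [ 0.982 -0.191  0.   ]
 [ 0.     0.    -1.   ]] [ 0.472  0.417 -0.331  1.954  0.184  0.8   -0.154] -11.015314415673878
F [-0.4  -1.47  4.9 ] M [-0.118  0.31   0.02 ] tau7 0.003 grip 81.34700520895422 27.418227110315094
```

Call:
drive_tool:
  targets:
    - [[0,0,0.006],[0,0,0.1]]
    - [[0,0,0.006],[0,0,0.1]]
    - [[0,0,0],[0,0,0]]
    - [[0,0,0],[0,0,0]]
    - [[0,0,0],[0,0,0]]
    - [[0,0,0],[0,0,0]]
    - [[0,0,0],[0,0,0]]
    - [[0,0,0],[0,0,0]]

```text
clock: 15.37
ee_pos: [527.6, -142.8, 78.6]
ee_rot: [0.0, 0.831, 0.556, 0.0]
contact_force: [-1.2, -0.7, 5.2]
gripper_width: 27.7
grip_force: 81.4
```

```bash
python3 st.py
```

```text
15.3667 [ 527.59233685 -142.81103387   78.63771049] 
 [[ 0.382  0.924  0.001]
 [ 0.924 -0.382 -0.   ]
 [ 0.     0.    -1.   ]] [ 0.438  0.412 -0.291  1.955  0.161  0.796 -0.335] -22.482541852857505
F [-1.21 -0.65  5.15] M [-0.16   0.177 -0.009] tau7 0.017 grip 81.36968071572483 27.65599784642343
```

Call:
drive_tool:
  targets:
    - [[0,0,0.006],[0,0,0.1]]
    - [[0,0,0.003],[0,0,0.05]]
    - [[0,0,0],[0,0,0]]
    - [[0,0,0],[0,0,0]]
    - [[0,0,0],[0,0,0]]
    - [[0,0,0],[0,0,0]]
    - [[0,0,0],[0,0,0]]
    - [[0,0,0],[0,0,0]]

```text
clock: 16.03
ee_pos: [527.6, -142.9, 78.6]
ee_rot: [0.0, 0.87, 0.492, 0.0]
contact_force: [-0.8, -0.4, 3.8]
gripper_width: 27.5
grip_force: 81.4
```

```bash
python3 st.py
```

```text
16.0333 [ 527.64307557 -142.85149408   78.59966938] 
 [[ 0.515  0.857  0.001]
 [ 0.857 -0.515 -0.   ]
 [-0.     0.001 -1.   ]] [ 0.412  0.409 -0.26   1.957  0.145  0.793 -0.471] -31.009809228308175
F [-0.78 -0.38  3.78] M [-0.223  0.201  0.16 ] tau7 -0.19 grip 81.39774357900023 27.518534974129235
```

Contact has begun, with Mz at 0.16. I tighten in small steps.

Call:
drive_tool:
  targets:
    - [[0,0,0.004],[0,0,0.06]]
    - [[0,0,0.004],[0,0,0.06]]
    - [[0,0,0.004],[0,0,0.06]]
    - [[0,0,0.004],[0,0,0.06]]
    - [[0,0,0],[0,0,0]]
    - [[0,0,0],[0,0,0]]
    - [[0,0,0],[0,0,0]]
    - [[0,0,0],[0,0,0]]

```text
clock: 16.7
ee_pos: [527.7, -142.9, 78.4]
ee_rot: [0.0, 0.923, 0.385, 0.0]
contact_force: [-1.4, -1.0, 4.4]
gripper_width: 27.7
grip_force: 81.4
```

```bash
python3 st.py
```

```text
16.7 [ 527.65524326 -142.88606344   78.43714466] 
 [[ 0.704  0.71   0.001]
 [ 0.71  -0.704 -0.001]
 [-0.     0.001 -1.   ]] [ 0.37   0.405 -0.212  1.959  0.118  0.789 -0.689] -44.73684066978222
F [-1.38 -1.03  4.42] M [-0.228  0.214  0.276] tau7 -0.253 grip 81.39263997785747 27.747391980340918
```

Call:
drive_tool:
  targets:
    - [[0,0,0.003],[0,0,0.05]]
    - [[0,0,0.003],[0,0,0.05]]
    - [[0,0,0.003],[0,0,0.05]]
    - [[0,0,0],[0,0,0]]
    - [[0,0,0],[0,0,0]]
    - [[0,0,0],[0,0,0]]
    - [[0,0,0],[0,0,0]]
    - [[0,0,0],[0,0,0]]

```text
clock: 17.37
ee_pos: [527.7, -142.9, 78.4]
ee_rot: [0.0, 0.949, 0.315, 0.0]
contact_force: [-2.1, -0.2, 5.3]
gripper_width: 27.7
grip_force: 81.4
```

```bash
python3 st.py
```

```text
17.3667 [ 527.71669974 -142.92740713   78.36635238] 
 [[ 0.802  0.597  0.001]
 [ 0.597 -0.802 -0.001]
 [ 0.     0.001 -1.   ]] [ 0.344  0.402 -0.182  1.96   0.101  0.787 -0.825] -53.31860023839001
F [-2.14 -0.17  5.27] M [-0.192  0.218  0.283] tau7 -0.294 grip 81.38975182548165 27.694641711427067
```

Call:
drive_tool:
  targets:
    - [[0,0,0.003],[0,0,0.05]]
    - [[0,0,0.003],[0,0,0.05]]
    - [[0,0,0],[0,0,0]]
    - [[0,0,0],[0,0,0]]
    - [[0,0,0],[0,0,0]]
    - [[0,0,0],[0,0,0]]
    - [[0,0,0],[0,0,0]]
    - [[0,0,0],[0,0,0]]

```text
clock: 18.03
ee_pos: [527.7, -143.0, 78.3]
ee_rot: [0.001, 0.964, 0.267, 0.0]
contact_force: [-1.3, -1.2, 5.0]
gripper_width: 27.6
grip_force: 81.4
```

```bash
cat > avg.py <<'E'
from h import *
L=[]
for k in range(8):
    cam('wrist'); s=sensors.read_state(); L.append([s['torque'][2],s['joint_torque'][6]])
print(np.round(L,3).T,np.mean(L,0)); import look
E
python3 avg.py
```

```text
[[ 0.381  0.346  0.282  0.309  0.343  0.335  0.343  0.353]
 [-0.321 -0.321 -0.321 -0.321 -0.321 -0.321 -0.321 -0.321]] [ 0.33634707 -0.32084822]
18.4333 [ 527.69606867 -142.94803612   78.30230397] 
 [[ 0.858  0.514  0.001]
 [ 0.514 -0.858 -0.001]
 [ 0.     0.001 -1.   ]] [ 0.327  0.401 -0.162  1.961  0.09   0.786 -0.916] -59.0372132066519
```

Call:
drive_tool:
  targets:
    - [[0,0,0.002],[0,0,0.03]]
    - [[0,0,0.002],[0,0,0.03]]
    - [[0,0,0],[0,0,0]]
    - [[0,0,0],[0,0,0]]
    - [[0,0,0],[0,0,0]]
    - [[0,0,0],[0,0,0]]
    - [[0,0,0],[0,0,0]]
    - [[0,0,0],[0,0,0]]

```text
clock: 19.1
ee_pos: [527.7, -143.0, 78.3]
ee_rot: [0.001, 0.971, 0.238, 0.0]
contact_force: [-1.0, -0.3, 5.5]
gripper_width: 27.5
grip_force: 81.4
```

```bash
python3 avg.py
```

```text
[[ 0.351  0.375  0.359  0.358  0.331  0.286  0.383  0.311]
 [-0.341 -0.342 -0.342 -0.342 -0.341 -0.342 -0.342 -0.341]] [ 0.34438141 -0.34150871]
19.5 [ 527.70131021 -142.97885648   78.26467653] 
 [[ 0.887  0.462  0.001]
 [ 0.462 -0.887 -0.001]
 [ 0.     0.001 -1.   ]] [ 0.317  0.4   -0.15   1.961  0.083  0.785 -0.97 ] -62.47115912620078
```

The moment averages 0.34 N m, which is the intended stop. I release and rise straight up.

Call:
drive_tool:
  targets:
    - [[0,0,0],[0,0,0]]
    - [[0,0,0],[0,0,0]]
    - [[0,0,0],[0,0,0]]
    - [[0,0,0],[0,0,0]]
    - [[0,0,0],[0,0,0]]
    - [[0,0,0],[0,0,0]]
    - [[0,0,0],[0,0,0]]
    - [[0,0,0],[0,0,0]]
  claw: 5.2

```text
clock: 20.17
ee_pos: [527.4, -142.7, 78.0]
ee_rot: [-0.0, 0.972, 0.237, 0.0]
contact_force: [0.5, 0.0, -0.4]
gripper_width: 51.9
grip_force: 0.0
```

Call:
drive_tool:
  targets:
    - [[0,0,-0.5],[0,0,0]]
    - [[0,0,-1],[0,0,0]]
    - [[0,0,-1.2],[0,0,0]]
    - [[0,0,-1.2],[0,0,0]]
    - [[0,0,-1.2],[0,0,0]]
    - [[0,0,-1.2],[0,0,0]]
    - [[0,0,-1],[0,0,0]]
    - [[0,0,-0.5],[0,0,0]]

```text
clock: 20.83
ee_pos: [528.6, -143.0, 158.7]
ee_rot: [0.001, 0.972, 0.237, 0.002]
contact_force: [0.4, -0.1, 0.3]
gripper_width: 52.2
grip_force: 0.0
```

Call:
drive_tool:
  targets:
    - [[0,0,-0.2],[0,0,0]]
    - [[0,0,0],[0,0,0]]
    - [[0,0,0],[0,0,0]]
    - [[0,0,0],[0,0,0]]
    - [[0,0,0],[0,0,0]]
    - [[0,0,0],[0,0,0]]
    - [[0,0,0],[0,0,0]]
    - [[0,0,0],[0,0,0]]

```text
clock: 21.5
ee_pos: [527.2, -142.6, 157.8]
ee_rot: [-0.0, 0.972, 0.237, -0.0]
contact_force: [0.0, -0.9, -0.7]
gripper_width: 51.9
grip_force: 0.0
```

```bash
python3 - <<'E'
from look import *
c=cam('wrist'); save(c,'w7.png',(220,100,440,280),3)
print(hexfit(c,(526.7,-142.7),82,88,15.)); print(hexfit(c,(526.7,-142.7),63,68,18.))
E
```

```text
21.5 [ 527.20362968 -142.64133275  157.76282244] 
 [[ 0.888  0.46  -0.001]
 [ 0.46  -0.888  0.   ]
 [-0.    -0.    -1.   ]] [ 0.327  0.287 -0.159  1.915  0.055  0.944 -0.95 ] -62.61699367006129
(np.float64(82.92893505101148), 516, [array([   0.   ,    6.   ,  527.081, -142.167]), array([   0.   ,    7.   ,  527.097, -142.217]), array([   0.   ,    5.   ,  527.101, -142.079]), array([   0.  ,    8.  ,  527.1 , -142.23]), array([ 1.00000e-03,  4.00000e+00,  5.27133e+02, -1.42041e+02]), array([ 1.00000e-03,  9.00000e+00,  5.27106e+02, -1.42220e+02]), array([ 2.00000e-03,  3.00000e+00,  5.27166e+02, -1.42044e+02]), array([ 2.00000e-03,  1.00000e+01,  5.27120e+02, -1.42222e+02])])
(np.float64(65.25012436777081), 279, [array([   0.   ,   36.   ,  526.985, -142.126]), array([   0.   ,   37.   ,  527.04 , -142.243]), array([ 1.00000e-03,  3.50000e+01,  5.27081e+02, -1.41982e+02]), array([ 1.00000e-03,  3.80000e+01,  5.27163e+02, -1.42229e+02]), array([ 1.00000e-03,  3.40000e+01,  5.27167e+02, -1.41865e+02]), array([ 2.00000e-03,  3.90000e+01,  5.27289e+02, -1.42227e+02]), array([ 2.00000e-03,  3.30000e+01,  5.27242e+02, -1.41774e+02]), array([ 3.00000e-03,  4.00000e+01,  5.27418e+02, -1.42204e+02])])
```

View pics/w7.png

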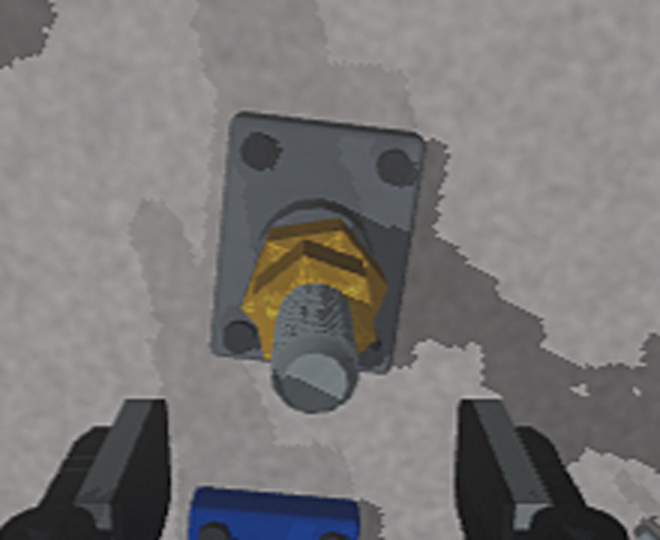

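The crop shows the fingers clear of the post. The upper nut at about (315,265) has dropped 3.2 mm and sits on the lower nut. It sprang back by roughly the insert's expected amount. The lower nut's yaw is unchanged at about 36.5°.

```bash
python3 -c "
from plant import finish_job
print(finish_job())"
```

```text
the job is handed in; nothing more can be done
None
```

The upper nut is run down and locked against the lower nut at about 0.34 N m. The lower nut's measured yaw did not change, the gripper is clear of the post, and the job was handed in at about 21.5 s.

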